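# Balance the ball bar and set its support clamp

### The job

Find the balance point of the ball bar: slide it along across the knife-edge, without lifting it off or pressing it down hard, until its heavy end rises off the jack and the bar, let go, balances on the knife-edge alone. Then mark that point by sliding the yellow support clamp along the bar until it sits centred over the knife-edge, and leave the bar balancing there. Do not touch the ball ends, and leave the other gauges alone.

Things in the scene. Friction and masses are not known exactly. Their poses are not given: they have to be found in the camera images.
- stand: Stand fixed to the granite: aluminium plate 360 x 90 x 15 mm. Origin: centre of its underside; x along its length (as the bar lies), z up. At its middle is the knife-edge; 140 mm either side along x stand screw jacks (34 mm wide at the foot, rubber cross-bars 20 mm thick, 44 mm across the bar, tops 84 mm above the table, 6 mm below the knife-edge) that catch the bar when it tips.
- knife_edge: Steel knife-edge of the stand, the fulcrum: flat land 12 mm wide along the bar, 40 mm across it, 90 mm above the table; its flanks slope down on both sides to +-22 mm at 22 mm below the top, over a block 50 mm wide. Origin: centre of the land; axes as the stand's. Pressing the bar on it with over 25 N would mark the tube.
- bar: Loose ball bar, 0.35-0.65 kg: black square tube 360 x 20 x 20 mm along its x, holder with white ball at each end. Origin: middle of the tube's underside, z up. It starts tipped 0.044 rad down onto the jack at its +x side. The holders' weights are unknown: the balance point lies up to 65 mm either side of the middle. Let go, it balances only with that point over the 12 mm land; let go out of level, it rocks.
- end_a: Ball holder with white 25.4 mm reference ball at the -x end of the bar (blue band). Origin: centre of the ball, on the tube's centre line (10 mm above its underside), 224 mm from the bar's middle. Not to be touched.
- end_b: The same at the bar's +x end (red band), 224 mm from the middle. Not to be touched.
- clamp_mid (a point): Yellow saddle clamp straddling the tube, 24 mm long along the bar, 30 mm wide, open below, 10 g; this point is the middle of its flat top, 25.5 mm above the tube's underside. On it stands a round black plastic spigot, 16 mm in diameter, 30 mm tall, to hold it by (top 55 mm above the tube's underside).
- clamp (a joint): Position of the clamp along the bar: distance of its middle from the bar's middle along the bar's x (m), -0.155 to 0.155. It drags at about 0.6 N and stays where it is left.
- v_block: Steel V-block 90 x 60 x 66 mm, origin at centre of underside; bystander.
- ref_sphere: Reference ball on a conical steel post, 108 mm tall, foot 44 mm wide, origin at centre of foot; bystander.
- micrometer: Outside micrometer lying flat, 140 x 45 mm, origin at its frame; bystander.

How it is judged:
By the outcome, as a careful person would: the job done as asked, in the order asked, and still so for the second after the job is handed in, with the robot touching nothing.
It also fails if it takes over 72 s, if anything falls off the work surface, if the arm or the gripper's body presses on something with over 40 N, if the wrist force passes 120 N, or if a joint passes its speed limit or range.

### The arm

A 7-joint arm with a two-finger parallel gripper is mounted at the origin on the work surface. World frame = base frame: x ahead of the robot, y to its left, z up, the work surface at z = 0. Lengths are in m, angles in degrees, forces in N, time in s.
With the tool pointing down it reaches from about 0.425 to 0.925 m from the base axis. Payload 6.8 kg.
Tool frame: the origin (TCP) lies midway between the tips of the shut fingers; the grasp point (between the pads) lies 19 mm behind it; z points along the fingers, y is the direction in which the jaws open and shut (so a half turn about z gives the same grasp; the last joint's range is limited). The gripper opens to 88 mm and grips with 3 to 60 N. Pads are 20 mm wide; open, the fingers measure 115 mm over their backs; the gripper's body (75 mm by 178 mm) begins 61 mm behind the grasp point.
Start: joints at [58.608, 27.33, 1.283, 89.118, -0.659, 63.558, -4.761], TCP at [0.287, -0.611, 0.223] pointing down, gripper open.
Joint ranges: [-169.35, 169.35], [-19.33, 120.38], [-80.79, 83.38], [13.8, 139.57], [-78.32, 258.32], [9.67, 109.79], [-169.56, 169.56]. Speed limits (degrees/s): [136.94, 136.94, 180, 180, 180, 180, 180].

### API

Orientations are given as a 3x3 rotation matrix whose columns are the frame's x, y, z axes.
In Python, from bench import ctrl gives the robot as it stands.
- The arm moves only by the tool move_arm, never from a script. Its argument "steps" is a list of rows, each a list of 4 numbers: the shift along the tool's x, y, z in cm, then the turn about the tool's z in rad. In form: [[x, y, z, spin], ...]. A call has 1 to 10 rows; each row shifts and turns the pose as measured when the row begins, along the tool's axes as they then stand; what a row does not reach is not made up. A row lasts 1/10 s, in which the tool goes at most 50 mm and 8.59 degrees, less where a joint would pass 70% of its speed; a pose out of reach is approached as far as the arm can. A call is refused whole if a number of a shift passes 5 or a number of a turn 0.15, either way. A call with a gripper value outside its range is refused whole. "hand" is the opening, from 0 (shut) to 1 (fully open), set as the call begins (left out, the last holds). The fingers move at their own pace and stop on an object; "newtons" is the grip in N (left out, the last holds). Time passes only in rows, so rows that do not move let the fingers close. It gives the time, the measured TCP pose, the force and the opening at its end, in the units of the state.
- ctrl.get_state(): the state, without advancing time (a new reading comes with each control period).
- ctrl.snapshot(name): name is "side" or "top"; returns the picture (480x640x3 uint8, blue, green, red); there is no depth.
- ctrl.camera_params(name): a dict with "fx", "fy", "cx", "cy" (pixels), "camera_from_world" (4x4, takes a point from world to camera coordinates). Camera axes: x right, y up, looking along -z (the intrinsics and any distortion apply to the point x, -y, -z); pixel columns grow to the right and rows downward; lengths in m; the calibration is good to about 2 mm. A picture is of the moment at which its call begins. camera_params takes no time and is no camera call.
- ctrl.close_job(): hands the job in, once; it reports no verdict.
Trained networks look in the newest picture that a camera, given by its name, has taken for a name from the list of things; names that differ only in an ending like _2 or _b are one class to them, and where a whole thing is asked for, a point or a joint stands for the part that bears it (a point fixed in the world has none). Each returns a list of dicts, best first, with "confidence" (0 to 1); they miss things now and then, are a little off and sometimes report something else, mostly with a low value. They report only what shows in the picture. A call takes as long as a camera call.
- ctrl.regions_of(query, camera): "region" (480x640 bool, what is visible of it) and "rect" ([left, top, right, bottom] in pixels, round what is visible of it).
The state is a dict: "clock": time; "joints": joint angles; "qd": joint speeds; "joint_torque": joint torques, N m; "ee_pos": TCP position; "tcp_rot": TCP orientation; "wrist_force": force on the tool from outside, world axes, zero at the start; "wrist_torque": the same for the moment, N m; "opening": finger opening in m.
Only numpy, scipy, OpenCV 4.12 (cv2) and the standard library are available. Lean on these libraries where they do the work, as an engineer would, in place of code of your own. Each camera call takes 0.05 s, during which the arm holds its last target. There are 200 camera calls.

## Working session

There is one attempt and no reset: what is moved stays moved. The work goes in short steps, Python scripts to look and compute and a tool call to move; the robot and the scene stay as the last step left them, time stands still between calls to the robot, and variables do not carry over. Pictures are saved under pics/ and viewed, about 8 in all and at most 12, crops included, and the job is handed in when it is done.

Besides the shell and the picture viewer there is one more tool, called after "Call:" by a JSON object that holds its "op" and its "data", one argument or row to a line. move_arm: Moves the arm, as the interface text tells. Its arguments: {"type":"object","properties":{"steps":{"type":"array","items":{"type":"array","items":{"type":"number"}}},"hand":{"type":"number"},"newtons":{"type":"number"}},"required":["steps"]}

```bash
mkdir -p pics; cat > h.py <<'E'
import numpy as np, cv2
from bench import ctrl
def ray(cam,u,v):
    p=ctrl.camera_params(cam);T=np.array(p["camera_from_world"]);R,t=T[:3,:3],T[:3,3]
    d=np.array([(u-p["cx"])/p["fx"],-(v-p["cy"])/p["fy"],-1.]);return -R.T@t,R.T@d
def atz(cam,u,v,z):
    o,d=ray(cam,u,v);return o+d*(z-o[2])/d[2]
def proj(cam,P):
    p=ctrl.camera_params(cam);T=np.array(p["camera_from_world"]);c=T[:3,:3]@np.asarray(P)+T[:3,3]
    return np.array([p["cx"]+p["fx"]*c[0]/-c[2],p["cy"]+p["fy"]*-c[1]/-c[2]])
def cen(q,cam):
    out=[]
    for r in ctrl.regions_of(q,cam)[:3]:
        v,u=np.nonzero(r["region"]);out.append((round(r["confidence"],2),round(u.mean(),1),round(v.mean(),1),[int(x) for x in r["rect"]]))
    return out
E
python3 - <<'E'
from h import *
a=ctrl.snapshot("top");b=ctrl.snapshot("side");cv2.imwrite("pics/t0.png",a);cv2.imwrite("pics/s0.png",b)
for c in("top","side"):
    p=ctrl.camera_params(c);print({k:p[k] for k in p if k!="camera_from_world"});print(ray(c,320,240))
    for q in("end_a","clamp_mid","bar","knife_edge","stand"):print(c,q,cen(q,c))
s=ctrl.get_state();print(s["clock"],s["ee_pos"],s["tcp_rot"],s["opening"])
E
```

```text
{'fx': 542.4276829464025, 'fy': 542.4276829464025, 'cx': 317.6732472590548, 'cy': 229.74942946416402}
(array([0.53440882, 0.02309579, 1.01023904]), array([ 0.10106588,  0.00307279, -0.9950637 ]))
top end_a [(0.92, np.float64(455.0), np.float64(297.2), [435, 293, 475, 307]), (0.77, np.float64(208.9), np.float64(291.2), [192, 284, 227, 296])]
top clamp_mid [(0.79, np.float64(402.8), np.float64(296.0), [393, 288, 411, 306])]
top bar [(0.69, np.float64(334.3), np.float64(294.1), [190, 285, 477, 308])]
top knife_edge [(0.83, np.float64(360.0), np.float64(292.4), [342, 281, 372, 303])]
top stand [(0.71, np.float64(358.6), np.float64(292.3), [260, 265, 461, 320])]
{'fx': 480.79797400875685, 'fy': 480.79797400875685, 'cx': 307.8213799541274, 'cy': 250.59331755977132}
(array([0.29226408, 0.50765585, 0.61668443]), array([ 0.39966152, -0.64161541, -0.65553595]))
side end_a [(0.78, np.float64(414.2), np.float64(189.7), [399, 179, 425, 201]), (0.66, np.float64(284.5), np.float64(350.5), [263, 325, 303, 372])]
side clamp_mid [(0.85, np.float64(394.1), np.float64(209.4), [383, 195, 406, 224])]
side bar [(0.89, np.float64(343.6), np.float64(277.4), [267, 179, 427, 372])]
side knife_edge [(0.74, np.float64(373.4), np.float64(267.8), [353, 242, 392, 288])]
side stand [(0.7, np.float64(367.6), np.float64(290.6), [304, 207, 428, 360])]
0.6 [ 0.28737205 -0.61079975  0.22270905] [[ 9.04855324e-01  4.25719206e-01  1.53449925e-05]
 [ 4.25719206e-01 -9.04855322e-01 -6.99746210e-05]
 [-1.59045419e-05  6.98495664e-05 -9.99999997e-01]] 0.0878356375884352
```

View pics/t0.png

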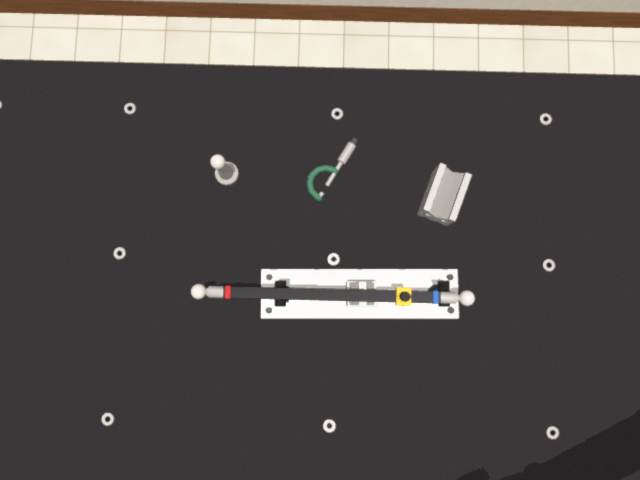

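View pics/s0.png

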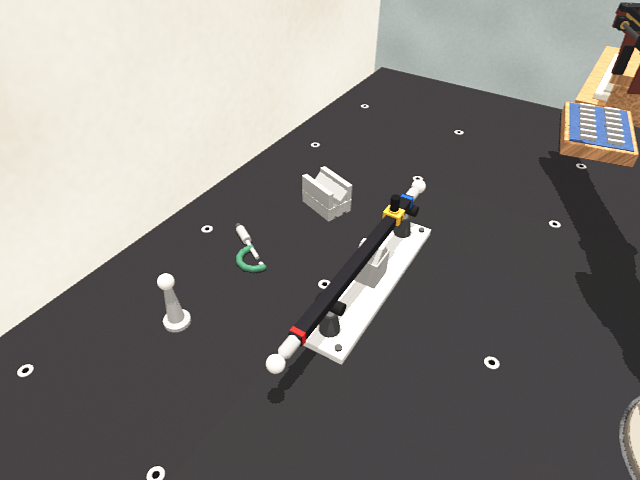

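The top view shows the bar along world y: the red end is on the left (+y) at about (199,291) and the blue end at (467,298). The yellow clamp is at (403,296), the knife-edge at about (360,292) and the stand plate spans columns 260–459. The side view agrees, with the red end low on its jack.

```bash
cat >> h.py <<'E'
def ball(img,u,v,r=16):
    g=cv2.cvtColor(img,cv2.COLOR_BGR2GRAY);u,v=int(u),int(v)
    c=cv2.resize(g[v-r:v+r,u-r:u+r],None,fx=4,fy=4,interpolation=cv2.INTER_CUBIC)
    h=cv2.HoughCircles(c,cv2.HOUGH_GRADIENT,1.5,200,param1=150,param2=10,minRadius=20,maxRadius=50)[0,0]
    return u-r+h[0]/4,v-r+h[1]/4,h[2]/4
def tri(pt,ps):
    A=[];b=[]
    for cam,p in(("top",pt),("side",ps)):
        o,d=ray(cam,*p[:2]);d/=np.linalg.norm(d);P=np.eye(3)-np.outer(d,d);A.append(P);b.append(P@o)
    return np.linalg.lstsq(np.vstack(A),np.hstack(b),rcond=None)[0]
E
python3 - <<'E'
from h import *
np.set_printoptions(precision=4,suppress=True)
a=cv2.imread("pics/t0.png");b=cv2.imread("pics/s0.png")
B=tri(x:=ball(a,199,291),y:=ball(b,276,364));print("B",B,x,y)
A=tri(x:=ball(a,467,298),y:=ball(b,418,186));print("A",A,x,y)
print("mid",(A+B)/2,"len",np.linalg.norm(A-B),"u",(B-A)/np.linalg.norm(B-A))
ck=tri((402.8,296),(394.1,209.4));print("clamp~",ck,(ck-(A+B)/2)@(B-A)/.448)
w=(a.min(2)>190).astype(np.uint8);w[:260]=0;w[330:]=0;w[:,:240]=0;w[:,463:]=0
n,l,s,_=cv2.connectedComponentsWithStats(w);w=w*(s[l,4]>300)
R=cv2.minAreaRect(cv2.findNonZero(w));print(R)
C=[atz("top",*p,.015) for p in cv2.boxPoints(R)];print(np.array(C));K=np.mean(C,0);print("K",K)
print("land proj",proj("top",[K[0],K[1],.09]))
E
```

```text
B [0.5335 0.2287 0.0865] (np.float32(198.1875), np.float32(291.3125), np.float32(7.4375)) (np.float32(275.5625), np.float32(363.5625), np.float32(9.7625))
A [ 0.5356 -0.2198  0.1069] (np.float32(466.9375), np.float32(297.9375), np.float32(7.4375)) (np.float32(417.9375), np.float32(185.5625), np.float32(7.625))
mid [0.5345 0.0045 0.0967] len 0.44898749685036693 u [-0.0047  0.999  -0.0455]
clamp~ [ 0.5347 -0.1124  0.1205] -0.11811028519133364
((359.99993896484375, 292.9999694824219), (197.99996948242188, 47.99999237060547), 0.0)
[[ 0.4922  0.1292  0.015 ]
 [ 0.5791  0.1328  0.015 ]
 [ 0.5893 -0.2296  0.015 ]
 [ 0.5025 -0.2294  0.015 ]]
K [ 0.5408 -0.0492  0.015 ]
land proj [363.1613 292.6804]
```

Call:
{"op": "move_arm", "data": {
  "steps": [
    [0,0,0,-0.142],
    [0,0,0,-0.142],
    [0,0,0,-0.142],
    [0,0,0,-0.142],
    [0,0,0,-0.142],
    [0,0,0,-0.142],
    [0,0,0,-0.142],
    [0,0,0,-0.142],
    [0,0,0,0]
  ],
  "hand": 1
}}

```text
clock: 1.5
ee_pos: [0.2873, -0.6109, 0.223]
tcp_rot: [[-0.05, 0.999, -0.0], [0.999, 0.05, -0.001], [-0.001, -0.0, -1.0]]
wrist_force: [-0.4, 0.6, 0.4]
opening: 0.0879
```

Call:
{"op": "move_arm", "data": {
  "steps": [
    [4,1.7,0,0.045],
    [4,1.7,0,0],
    [4,1.7,0,0],
    [4,1.7,0,0],
    [4,1.7,0,0],
    [4,1.7,0,0],
    [4,1.7,0,0],
    [4,1.7,0,0],
    [4,1.7,0,0],
    [4,1.7,0,0]
  ]
}}

```text
clock: 2.5
ee_pos: [0.4654, -0.2074, 0.2224]
tcp_rot: [[0.057, 0.998, 0.002], [0.998, -0.057, -0.006], [-0.006, 0.003, -1.0]]
wrist_force: [-0.2, 0.2, 0.2]
opening: 0.0879
```

Call:
{"op": "move_arm", "data": {
  "steps": [
    [4,1.4,0,-0.03],
    [4,1.4,0,-0.03],
    [4,1.4,0,0],
    [4,1.4,0,0],
    [2,0.8,0,0],
    [0,0,0,0]
  ]
}}

```text
clock: 3.1
ee_pos: [0.5379, -0.0141, 0.2236]
tcp_rot: [[0.012, 1.0, 0.008], [1.0, -0.012, -0.004], [-0.003, 0.008, -1.0]]
wrist_force: [-0.1, -0.0, -0.2]
opening: 0.0879
```

Call:
{"op": "move_arm", "data": {
  "steps": [
    [0,-0.2,3,-0.015],
    [0,-0.1,3,0],
    [0,0,2.5,0],
    [0,0,0.5,0],
    [0,0,0,0]
  ]
}}

```text
clock: 3.6
ee_pos: [0.5362, -0.0194, 0.1326]
tcp_rot: [[0.013, 1.0, 0.011], [1.0, -0.013, -0.007], [-0.006, 0.011, -1.0]]
wrist_force: [0.6, -0.3, 1.0]
opening: 0.0879
```

```bash
python3 - <<'E'
from h import *
a=ctrl.snapshot("top");b=ctrl.snapshot("side")
cv2.imwrite("pics/c1.png",np.hstack([cv2.resize(a[220:360,260:400],(500,500)),cv2.resize(b[150:350,250:450],(300,300)).repeat(1,0) if 0 else cv2.copyMakeBorder(cv2.resize(b[150:300,300:450],(300,300)),0,200,0,0,0)]))
print(ctrl.get_state()["ee_pos"])
E
```

```text
[ 0.53699381 -0.01908231  0.13368204]
```

View pics/c1.png

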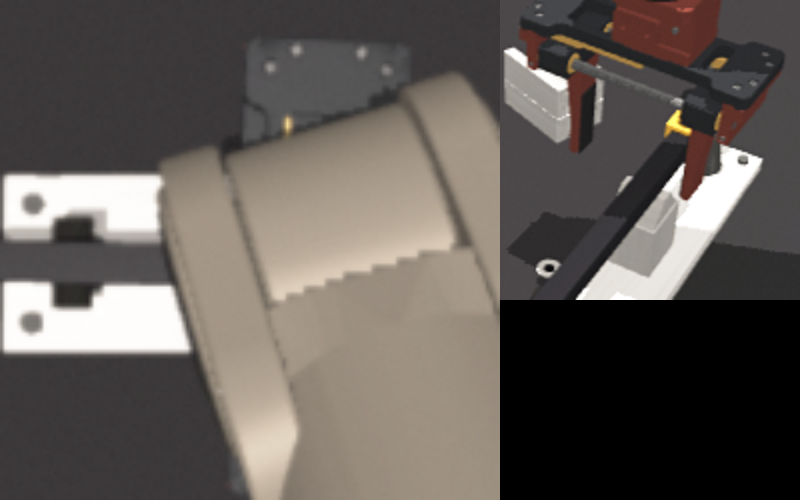

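Call:
{"op": "move_arm", "data": {
  "steps": [
    [0.5,-0.2,1.5,-0.015],
    [0.4,-0.1,1.2,0],
    [0.2,0,0.8,0],
    [0,0,0.3,0],
    [0,0,0,0]
  ]
}}

```text
clock: 4.2
ee_pos: [0.5362, -0.0074, 0.095]
tcp_rot: [[-0.002, 1.0, 0.018], [1.0, 0.003, -0.007], [-0.007, 0.018, -1.0]]
wrist_force: [0.4, -0.1, 0.7]
opening: 0.0879
```

Call:
{"op": "move_arm", "data": {
  "steps": [
    [0,-0.15,0.1,0],
    [0,0,0,0],
    [0,0,0,0],
    [0,0,0,0],
    [0,0,0,0],
    [0,0,0,0],
    [0,0,0,0],
    [0,0,0,0]
  ],
  "hand": 0,
  "newtons": 4
}}

```text
clock: 5.0
ee_pos: [0.5355, -0.0077, 0.095]
tcp_rot: [[-0.002, 1.0, 0.02], [1.0, 0.002, -0.007], [-0.007, 0.02, -1.0]]
wrist_force: [0.2, 0.1, 0.2]
opening: 0.0272
```

Call:
{"op": "move_arm", "data": {
  "steps": [
    [0,0,0,0],
    [0,0,0,0],
    [0,0,0,0],
    [0,0,0,0],
    [0,0,0,0]
  ]
}}

```text
clock: 5.5
ee_pos: [0.5351, -0.0077, 0.095]
tcp_rot: [[-0.002, 1.0, 0.019], [1.0, 0.002, -0.007], [-0.007, 0.019, -1.0]]
wrist_force: [-1.2, -0.3, 0.7]
opening: 0.0202
```

Call:
{"op": "move_arm", "data": {
  "steps": [
    [-0.4,0,-0.015,0],
    [-0.4,0,-0.015,0],
    [-0.4,0,-0.015,0],
    [-0.4,0,-0.015,0],
    [-0.4,0,-0.015,0],
    [-0.2,0,0,0],
    [0,0,0,0]
  ]
}}

```text
clock: 6.2
ee_pos: [0.5354, -0.0285, 0.0959]
tcp_rot: [[-0.004, 1.0, 0.02], [1.0, 0.004, -0.003], [-0.003, 0.02, -1.0]]
wrist_force: [-0.5, 3.2, -0.4]
opening: 0.02
```

```bash
cat >> h.py <<'E'
def look(k,bu=None,au=None):
    np.set_printoptions(precision=4,suppress=True)
    a=ctrl.snapshot("top");b=ctrl.snapshot("side");cv2.imwrite(f"pics/t{k}.png",a);cv2.imwrite(f"pics/s{k}.png",b)
    out={}
    # end positions predicted from estimated bar pose, refined by circle fit
    for n,P in(("B",bu),("A",au)):
        try:
            pt=ball(a,*proj("top",P));ps=ball(b,*proj("side",P));out[n]=tri(pt,ps);print(n,out[n],np.round(pt[:2],1),np.round(ps[:2],1))
        except Exception as e: print(n,"fail",e)
    if len(out)==2:
        A,B=out["A"],out["B"];print("mid",(A+B)/2,"u",(B-A)/np.linalg.norm(B-A))
    s=ctrl.get_state();print(s["clock"],s["ee_pos"],s["wrist_force"])
E
python3 -c "
from h import *
look(2,[.5335,.2077,.087],[.5356,-.2408,.107])"
```

```text
B [0.5341 0.2078 0.0878] [210.6 291.6] [284.1 351.6]
A [ 0.5365 -0.2417  0.1058] [479.9 297.4] [422.4 180.3]
mid [ 0.5353 -0.017   0.0968] u [-0.0054  0.9992 -0.0399]
6.3 [ 0.5354 -0.0285  0.0959] [ 0.5442  1.6262 -0.1301]
```

Call:
{"op": "move_arm", "data": {
  "steps": [
    [0,0,0,0],
    [0,0,0,0],
    [0,0,0,0],
    [0,0,0,0]
  ],
  "hand": 0.32
}}

```text
clock: 6.7
ee_pos: [0.5353, -0.0309, 0.0959]
tcp_rot: [[-0.003, 1.0, 0.019], [1.0, 0.003, -0.007], [-0.007, 0.019, -1.0]]
wrist_force: [0.3, -0.3, -0.2]
opening: 0.0282
```

```bash
python3 -c "
from h import *
look(3,[.5335,.2077,.087],[.5356,-.2408,.107])"
```

```text
B [0.5351 0.2078 0.0872] [210.6 290.8] [283.7 351.6]
A [ 0.5362 -0.2422  0.104 ] [479.9 297.8] [422.4 181.1]
mid [ 0.5356 -0.0172  0.0956] u [-0.0023  0.9993 -0.0374]
6.8 [ 0.5353 -0.0308  0.0958] [ 0.4251 -0.0064 -0.1826]
```

Call:
{"op": "move_arm", "data": {
  "steps": [
    [0,0,0,0],
    [0,0,0,0],
    [0,0,0,0],
    [0,0,0,0],
    [-0.4,0,-0.015,0],
    [-0.4,0,-0.015,0],
    [-0.2,0,-0.01,0],
    [0,0,0,0],
    [0,0,0,0]
  ],
  "hand": 0
}}

```text
clock: 7.7
ee_pos: [0.5353, -0.0392, 0.0963]
tcp_rot: [[-0.005, 1.0, 0.019], [1.0, 0.005, -0.004], [-0.004, 0.019, -1.0]]
wrist_force: [-0.5, 1.8, -0.1]
opening: 0.0201
```

Call:
{"op": "move_arm", "data": {
  "steps": [
    [0,0,0,0],
    [0,0,0,0],
    [0,0,0,0],
    [0,0,0,0]
  ],
  "hand": 0.32
}}

```text
clock: 8.1
ee_pos: [0.5353, -0.0413, 0.0963]
tcp_rot: [[-0.003, 1.0, 0.019], [1.0, 0.003, -0.006], [-0.006, 0.019, -1.0]]
wrist_force: [0.8, -0.2, 0.3]
opening: 0.0282
```

```bash
python3 -c "
from h import *
look(4,[.5335,.197,.087],[.5356,-.252,.107])"
```

```text
B [0.5344 0.2004 0.0884] [214.7 291.2] [287.6 347.4]
A [ 0.5361 -0.2491  0.1061] [484.4 297.8] [424.3 178.4]
mid [ 0.5352 -0.0244  0.0973] u [-0.0037  0.9992 -0.0391]
8.2 [ 0.5354 -0.0413  0.0963] [-0.4548  0.6715 -0.4645]
```

Call:
{"op": "move_arm", "data": {
  "steps": [
    [0,0,0,0],
    [0,0,0,0],
    [0,0,0,0],
    [0,0,0,0],
    [-0.4,0,-0.015,0],
    [-0.4,0,-0.015,0],
    [-0.4,0,-0.015,0],
    [-0.1,0,0,0],
    [0,0,0,0]
  ],
  "hand": 0
}}

```text
clock: 9.1
ee_pos: [0.5354, -0.0523, 0.0968]
tcp_rot: [[-0.005, 1.0, 0.019], [1.0, 0.005, -0.002], [-0.003, 0.019, -1.0]]
wrist_force: [-0.1, 3.6, 0.2]
opening: 0.0199
```

Call:
{"op": "move_arm", "data": {
  "steps": [
    [0,0,0,0],
    [0,0,0,0],
    [0,0,0,0],
    [0.6,0,0.03,0],
    [0.6,0,0.03,0],
    [0,0,0,0]
  ],
  "hand": 0.32
}}

```text
clock: 9.7
ee_pos: [0.5353, -0.0423, 0.0962]
tcp_rot: [[-0.003, 1.0, 0.019], [1.0, 0.003, -0.006], [-0.006, 0.019, -1.0]]
wrist_force: [0.5, -0.3, -0.9]
opening: 0.0283
```

```bash
python3 -c "
from h import *
look(5,[.5335,.19,.087],[.5356,-.26,.107])"
```

```text
B [0.5337 0.1887 0.088 ] [221.7 291.9] [292.8 341.9]
A [ 0.5358 -0.2601  0.1071] [491.3 298.2] [426.8 175.3]
mid [ 0.5348 -0.0357  0.0975] u [-0.0048  0.9991 -0.0424]
9.8 [ 0.5353 -0.0431  0.0962] [-1.2276 -0.1265  0.1969]
```

Call:
{"op": "move_arm", "data": {
  "steps": [
    [0,0,0,0],
    [0,0,0,0],
    [0,0,0,0],
    [0,0,0,0],
    [-0.4,0,-0.015,0],
    [-0.4,0,-0.015,0],
    [-0.3,0,-0.015,0],
    [0,0,0,0],
    [0,0,0,0]
  ],
  "hand": 0
}}

```text
clock: 10.7
ee_pos: [0.5353, -0.053, 0.0966]
tcp_rot: [[-0.003, 1.0, 0.019], [1.0, 0.004, -0.003], [-0.003, 0.019, -1.0]]
wrist_force: [1.1, 2.7, -0.0]
opening: 0.0198
```

Call:
{"op": "move_arm", "data": {
  "steps": [
    [0,0,0,0],
    [0,0,0,0],
    [0,0,0,0],
    [0.6,0,0.03,0],
    [0.5,0,0.03,0],
    [0,0,0,0]
  ],
  "hand": 0.32
}}

```text
clock: 11.3
ee_pos: [0.5352, -0.0436, 0.096]
tcp_rot: [[-0.001, 1.0, 0.019], [1.0, 0.002, -0.006], [-0.006, 0.019, -1.0]]
wrist_force: [-0.2, -0.2, -0.6]
opening: 0.0281
```

```bash
python3 -c "
from h import *
look(6,[.5335,.18,.087],[.5356,-.27,.107])"
```

```text
B [0.5341 0.1786 0.0879] [227.7 291.8] [296.8 336.8]
A [ 0.5362 -0.2702  0.1082] [497.7 298.2] [428.8 172.3]
mid [ 0.5352 -0.0458  0.098 ] u [-0.0046  0.999  -0.0451]
11.4 [ 0.5352 -0.0442  0.096 ] [ 0.6287 -0.04   -0.154 ]
```

Call:
{"op": "move_arm", "data": {
  "steps": [
    [0,0,0,0],
    [0,0,0,0],
    [0,0,0,0],
    [0,0,0,0],
    [-0.4,0,-0.015,0],
    [-0.4,0,-0.015,0],
    [-0.3,0,-0.015,0],
    [0,0,0,0],
    [0,0,0,0]
  ],
  "hand": 0
}}

```text
clock: 12.3
ee_pos: [0.5352, -0.0541, 0.0964]
tcp_rot: [[-0.002, 1.0, 0.019], [1.0, 0.002, -0.004], [-0.004, 0.019, -1.0]]
wrist_force: [0.1, 3.4, -0.4]
opening: 0.0201
```

Call:
{"op": "move_arm", "data": {
  "steps": [
    [0,0,0,0],
    [0,0,0,0],
    [0,0,0,0],
    [0.6,0,0.03,0],
    [0.5,0,0.03,0],
    [0,0,0,0]
  ],
  "hand": 0.32
}}

```text
clock: 12.9
ee_pos: [0.5352, -0.0447, 0.0958]
tcp_rot: [[0.0, 1.0, 0.019], [1.0, 0.0, -0.006], [-0.006, 0.019, -1.0]]
wrist_force: [-0.2, 0.7, -0.6]
opening: 0.0283
```

```bash
python3 -c "
from h import *
look(7,[.5335,.17,.087],[.5356,-.28,.107])"
```

```text
B [0.5337 0.1684 0.0877] [233.3 291.4] [302.3 332.2]
A [ 0.5359 -0.2818  0.1048] [504.1 298.6] [431.1 171.1]
mid [ 0.5348 -0.0567  0.0963] u [-0.0048  0.9993 -0.0379]
13.0 [ 0.5352 -0.0454  0.0958] [-0.1861 -0.9043 -0.5409]
```

Call:
{"op": "move_arm", "data": {
  "steps": [
    [0,0,0,0],
    [0,0,0,0],
    [0,0,0,0],
    [0,0,0,0],
    [-0.4,0,-0.015,0],
    [-0.4,0,-0.015,0],
    [-0.3,0,-0.015,0],
    [0,0,0,0],
    [0,0,0,0]
  ],
  "hand": 0
}}

```text
clock: 13.9
ee_pos: [0.5351, -0.0553, 0.0962]
tcp_rot: [[-0.001, 1.0, 0.019], [1.0, 0.001, -0.004], [-0.004, 0.019, -1.0]]
wrist_force: [0.6, 3.1, -1.1]
opening: 0.0199
```

Call:
{"op": "move_arm", "data": {
  "steps": [
    [0,0,0,0],
    [0,0,0,0],
    [0,0,0,0],
    [0.6,0,0.02,0],
    [0.5,0,0.02,0],
    [0,0,0,0]
  ],
  "hand": 0.32
}}

```text
clock: 14.5
ee_pos: [0.5352, -0.0458, 0.0958]
tcp_rot: [[0.001, 1.0, 0.019], [1.0, -0.001, -0.007], [-0.007, 0.019, -1.0]]
wrist_force: [0.1, 0.0, 0.5]
opening: 0.0281
```

```bash
python3 -c "
from h import *
look(8,[.5335,.158,.087],[.5356,-.29,.107])"
```

```text
B [0.5351 0.1592 0.091 ] [238.8 291.4] [304.3 325.8]
A [ 0.5351 -0.2907  0.1083] [510.1 298.9] [433.8 167.6]
mid [ 0.5351 -0.0657  0.0996] u [-0.0001  0.9993 -0.0385]
14.6 [ 0.5351 -0.0465  0.0958] [ 0.5095  0.1115 -0.0137]
```

Call:
{"op": "move_arm", "data": {
  "steps": [
    [0,0,0,0],
    [0,0,0,0],
    [0,0,0,0],
    [0,0,0,0],
    [-0.4,0,-0.015,0],
    [-0.4,0,-0.015,0],
    [-0.2,0,-0.015,0],
    [0,0,0,0],
    [0,0,0,0]
  ],
  "hand": 0
}}

```text
clock: 15.5
ee_pos: [0.5351, -0.0553, 0.0962]
tcp_rot: [[0.001, 1.0, 0.019], [1.0, -0.001, -0.004], [-0.004, 0.019, -1.0]]
wrist_force: [0.1, 2.8, -0.6]
opening: 0.0199
```

Call:
{"op": "move_arm", "data": {
  "steps": [
    [0,0,0,0],
    [0,0,0,0],
    [0,0,0,0],
    [0.6,0,0.02,0],
    [0.4,0,0.02,0],
    [0,0,0,0]
  ],
  "hand": 0.32
}}

```text
clock: 16.1
ee_pos: [0.5351, -0.047, 0.0958]
tcp_rot: [[0.003, 1.0, 0.019], [1.0, -0.003, -0.007], [-0.007, 0.019, -1.0]]
wrist_force: [1.0, -0.1, 0.5]
opening: 0.0277
```

```bash
python3 -c "
from h import *
look(9,[.5335,.149,.089],[.5356,-.30,.106])"
```

```text
B [0.5344 0.151  0.0906] [243.8 292.2] [307.7 322.3]
A [ 0.5339 -0.2998  0.1067] [515.3 299.9] [435.9 166.3]
mid [ 0.5342 -0.0744  0.0986] u [ 0.0011  0.9994 -0.0358]
16.2 [ 0.5351 -0.0475  0.0958] [0.1297 0.2252 0.2653]
```

Call:
{"op": "move_arm", "data": {
  "steps": [
    [0,0,0,0],
    [0,0,0,0],
    [0,0,0,0],
    [0,0,0,0],
    [-0.4,0,-0.015,0],
    [-0.4,0,-0.015,0],
    [-0.1,0,-0.01,0],
    [0,0,0,0],
    [0,0,0,0]
  ],
  "hand": 0
}}

```text
clock: 17.1
ee_pos: [0.535, -0.055, 0.0961]
tcp_rot: [[0.002, 1.0, 0.019], [1.0, -0.002, -0.004], [-0.004, 0.019, -1.0]]
wrist_force: [-0.0, 2.9, -1.0]
opening: 0.0204
```

Call:
{"op": "move_arm", "data": {
  "steps": [
    [0,0,0,0],
    [0,0,0,0],
    [0,0,0,0],
    [0.6,0,0.02,-0.003],
    [0.3,0,0.02,0],
    [0,0,0,0]
  ],
  "hand": 0.32
}}

```text
clock: 17.7
ee_pos: [0.5351, -0.0479, 0.0958]
tcp_rot: [[0.001, 1.0, 0.019], [1.0, -0.001, -0.007], [-0.007, 0.019, -1.0]]
wrist_force: [-0.7, 0.7, -0.5]
opening: 0.0278
```

```bash
python3 -c "
from h import *
look(10,[.5335,.142,.089],[.5346,-.307,.106])
b=cv2.imread('pics/s10.png');cv2.imwrite('pics/c10.png',cv2.resize(b[140:380,260:500],(720,720))[:600])"
```

```text
B [0.5351 0.1427 0.0924] [248.6 291.8] [310.7 317.4]
A [ 0.5337 -0.3047  0.1096] [519.2 300.7] [436.8 163.9]
mid [ 0.5344 -0.081   0.101 ] u [ 0.0031  0.9993 -0.0384]
17.8 [ 0.5351 -0.0482  0.0958] [-0.5146 -0.3674  0.6617]
```

View pics/c10.png

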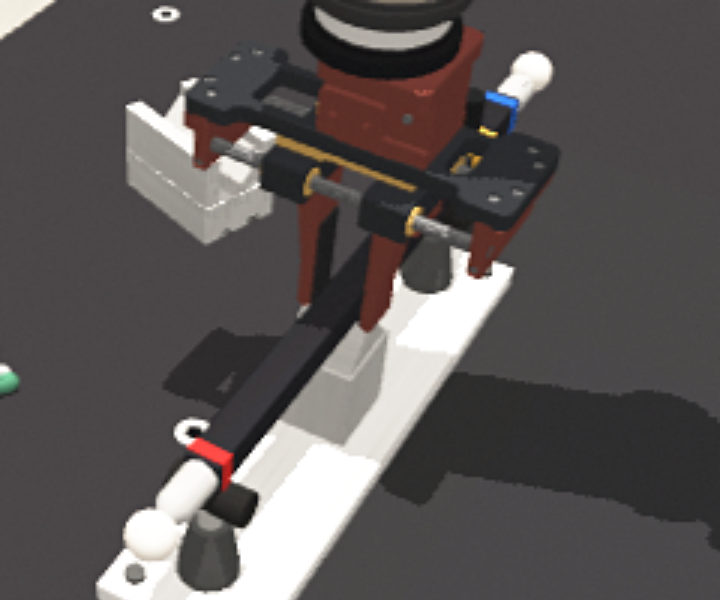

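The crop shows the gripper astride the bar over the knife-edge. The red-banded end is still resting on its jack at about (225,500), and the ball and holder are clear.

Call:
{"op": "move_arm", "data": {
  "steps": [
    [0,0,0,0],
    [0,0,0,0],
    [0,0,0,0],
    [0,0,0,0],
    [-0.4,0,-0.015,0],
    [-0.4,0,-0.015,0],
    [-0.1,0,-0.01,0],
    [0,0,0,0],
    [0,0,0,0]
  ],
  "hand": 0
}}

```text
clock: 18.7
ee_pos: [0.535, -0.0558, 0.0961]
tcp_rot: [[-0.0, 1.0, 0.019], [1.0, 0.0, -0.005], [-0.005, 0.019, -1.0]]
wrist_force: [-0.2, 2.8, -0.8]
opening: 0.0199
```

Call:
{"op": "move_arm", "data": {
  "steps": [
    [0,0,0,0],
    [0,0,0,0],
    [0,0,0,0],
    [0.6,0,0.02,0],
    [0.3,0,0.02,0],
    [0,0,0,0]
  ],
  "hand": 0.32
}}

```text
clock: 19.3
ee_pos: [0.535, -0.0486, 0.0958]
tcp_rot: [[0.002, 1.0, 0.019], [1.0, -0.001, -0.007], [-0.007, 0.019, -1.0]]
wrist_force: [1.0, 0.4, 0.2]
opening: 0.0281
```

```bash
python3 -c "
from h import *
look(11,[.535,.134,.091],[.5336,-.313,.108])"
```

```text
B [0.5355 0.1353 0.0907] [253.2 291.9] [313.1 314.7]
A [ 0.5335 -0.3138  0.1069] [523.9 300.6] [438.8 163.1]
mid [ 0.5345 -0.0892  0.0988] u [ 0.0043  0.9993 -0.036 ]
19.4 [ 0.535  -0.0489  0.0958] [-0.8948 -0.1657 -0.1019]
```

Call:
{"op": "move_arm", "data": {
  "steps": [
    [0,0,0,0],
    [0,0,0,0],
    [0,0,0,0],
    [0,0,0,0],
    [-0.4,0,-0.015,0],
    [-0.4,0,-0.015,0],
    [-0.1,0,-0.01,0],
    [0,0,0,0],
    [0,0,0,0]
  ],
  "hand": 0
}}

```text
clock: 20.3
ee_pos: [0.5349, -0.0567, 0.096]
tcp_rot: [[0.001, 1.0, 0.018], [1.0, -0.001, -0.005], [-0.005, 0.018, -1.0]]
wrist_force: [0.4, 1.2, -0.2]
opening: 0.0196
```

Call:
{"op": "move_arm", "data": {
  "steps": [
    [0,0,0,0],
    [0,0,0,0],
    [0,0,0,0],
    [0.6,0,0.02,-0.003],
    [0.3,0,0.02,0],
    [0,0,0,0]
  ],
  "hand": 0.32
}}

```text
clock: 20.9
ee_pos: [0.535, -0.0493, 0.0958]
tcp_rot: [[-0.001, 1.0, 0.019], [1.0, 0.001, -0.008], [-0.008, 0.019, -1.0]]
wrist_force: [-1.1, -0.2, 0.4]
opening: 0.028
```

```bash
python3 -c "
from h import *
look(12,[.535,.127,.091],[.5336,-.321,.108])"
```

```text
B [0.5352 0.1281 0.0918] [257.2 291.8] [316.4 311.1]
A [ 0.5341 -0.3213  0.1099] [529.3 300.6] [440.1 159.9]
mid [ 0.5347 -0.0966  0.1009] u [ 0.0024  0.9992 -0.0402]
21.0 [ 0.535  -0.0496  0.0957] [-0.3047  0.3645 -0.1862]
```

Call:
{"op": "move_arm", "data": {
  "steps": [
    [0,0,0,0],
    [0,0,0,0],
    [0,0,0,0],
    [0,0,0,0],
    [-0.4,0,-0.015,0],
    [-0.3,0,-0.015,0],
    [0,0,-0.01,0],
    [0,0,0,0],
    [0,0,0,0]
  ],
  "hand": 0
}}

```text
clock: 21.9
ee_pos: [0.5347, -0.0561, 0.0958]
tcp_rot: [[-0.001, 1.0, 0.018], [1.0, 0.001, -0.006], [-0.006, 0.018, -1.0]]
wrist_force: [-0.2, 2.0, -0.7]
opening: 0.02
```

Call:
{"op": "move_arm", "data": {
  "steps": [
    [0,0,0,0],
    [0,0,0,0],
    [0,0,0,0],
    [0.6,0,0.02,-0.003],
    [0.1,0,0.02,0],
    [0,0,0,0]
  ],
  "hand": 0.32
}}

```text
clock: 22.5
ee_pos: [0.5349, -0.0499, 0.0957]
tcp_rot: [[-0.003, 1.0, 0.018], [1.0, 0.003, -0.008], [-0.008, 0.018, -1.0]]
wrist_force: [0.3, 0.8, -0.7]
opening: 0.0279
```

```bash
python3 -c "
from h import *
look(13,[.535,.121,.091],[.5336,-.327,.108])"
```

```text
B [0.535  0.1219 0.0992] [260.4 292.2] [318.8 304.9]
A [ 0.5342 -0.3272  0.0962] [529.7 300.6] [439.9 164.6]
mid [ 0.5346 -0.1026  0.0977] u [0.0018 1.     0.0067]
22.6 [ 0.535  -0.05    0.0958] [-0.2401  0.0805 -0.1611]
```

Call:
{"op": "move_arm", "data": {
  "steps": [
    [0,0,0,0],
    [0,0,0,0],
    [0,0,0,0],
    [0,0,0,0],
    [-0.3,0,0,0],
    [-0.2,0,0,0],
    [0,0,0,0],
    [0,0,0,0]
  ],
  "hand": 0
}}

```text
clock: 23.4
ee_pos: [0.5349, -0.0541, 0.0957]
tcp_rot: [[-0.004, 1.0, 0.018], [1.0, 0.004, -0.006], [-0.006, 0.018, -1.0]]
wrist_force: [-0.3, 2.4, -0.3]
opening: 0.0199
```

Call:
{"op": "move_arm", "data": {
  "steps": [
    [0,0,0,0],
    [0,0,0,0],
    [0,0,0,0],
    [0,0,0,0],
    [0,0,0,0]
  ],
  "hand": 0.32
}}

```text
clock: 23.9
ee_pos: [0.535, -0.0558, 0.0958]
tcp_rot: [[-0.002, 1.0, 0.018], [1.0, 0.003, -0.008], [-0.008, 0.018, -1.0]]
wrist_force: [0.8, -0.3, -0.9]
opening: 0.028
```

```bash
python3 -c "
from h import *
look(14,[.535,.118,.099],[.5336,-.331,.099])"
```

```text
B [0.5343 0.1172 0.1002] [263.3 292.9] [320.6 302.6]
A [ 0.5354 -0.3295  0.0937] [530.3 299.4] [439.9 164.9]
mid [ 0.5349 -0.1061  0.097 ] u [-0.0024  0.9999  0.0145]
24.0 [ 0.535  -0.0557  0.0958] [-0.2324 -0.0349  0.5339]
```

Call:
{"op": "move_arm", "data": {
  "steps": [
    [0,0,0,0],
    [0,0,0,0],
    [0,0,0,0],
    [0,0,0,0],
    [0,0,0,0]
  ]
}}

```text
clock: 24.5
ee_pos: [0.535, -0.0557, 0.0957]
tcp_rot: [[-0.003, 1.0, 0.018], [1.0, 0.003, -0.008], [-0.008, 0.018, -1.0]]
wrist_force: [-0.9, 1.0, 0.7]
opening: 0.0279
```

```bash
python3 -c "
from h import *
look(15,[.535,.118,.099],[.5336,-.331,.096])"
```

```text
B [0.5339 0.1185 0.1008] [262.6 293.3] [320.2 302.9]
A [ 0.5365 -0.3315  0.0934] [531.6 299.1] [439.6 164.4]
mid [ 0.5352 -0.1065  0.0971] u [-0.0058  0.9998  0.0164]
24.6 [ 0.5349 -0.0557  0.0958] [ 0.478  -0.2875 -0.5814]
```

```bash
python3 -c "
from h import *
b=cv2.imread('pics/s15.png');cv2.imwrite('pics/c15.png',cv2.resize(b[140:340,290:490],(600,600),interpolation=cv2.INTER_CUBIC))
for n in (9,13,14,15):
  a=cv2.imread(f'pics/s{n}.png')
  for q,c in(('B',(320,303)),('A',(439,164))): 
    g=a.min(2);m=(g>150).astype(np.uint8);r=12
    print(n,q,[round(x,2) for x in ball(a,*c,r=14)])
"
```

```text
9 B [np.float32(322.69), np.float32(303.44), np.float32(6.84)]
9 A [np.float32(435.69), np.float32(166.69), np.float32(7.66)]
13 B [np.float32(318.94), np.float32(304.94), np.float32(8.82)]
13 A [np.float32(440.19), np.float32(164.06), np.float32(6.35)]
14 B [np.float32(320.81), np.float32(302.31), np.float32(8.86)]
14 A [np.float32(440.19), np.float32(165.19), np.float32(6.28)]
15 B [np.float32(320.81), np.float32(303.44), np.float32(8.86)]
15 A [np.float32(439.44), np.float32(164.44), np.float32(6.95)]
```

View pics/c15.png

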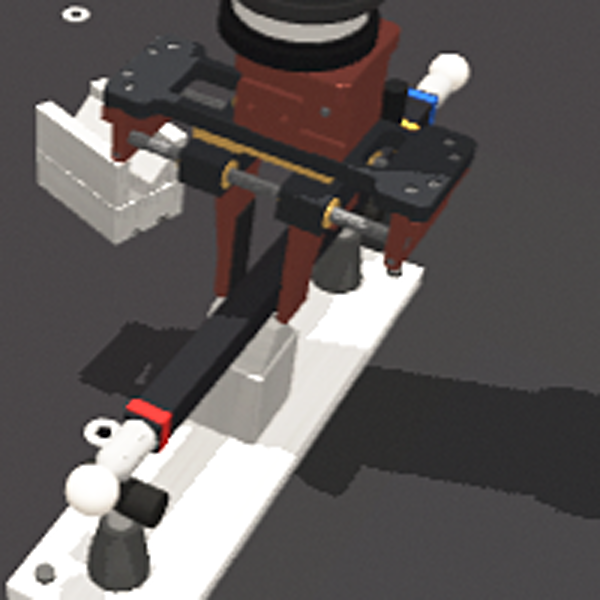

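The crop shows the red end well clear of its jack, and the bar looks near level at the knife-edge. Next I'll withdraw, turn the jaws by 90° and measure again with a clear view.

Call:
{"op": "move_arm", "data": {
  "steps": [
    [0,0,0,0],
    [0,0,0,0],
    [0,0,0,0],
    [0,0,0,0],
    [0,0,-2,0],
    [0,0,-4,0],
    [-2,0,-4,0],
    [-4,0,-1,0.149],
    [-4,0,0,0.149],
    [-3,0,0,0.149]
  ],
  "hand": 1
}}

```text
clock: 25.6
ee_pos: [0.5199, -0.1811, 0.2112]
tcp_rot: [[0.429, 0.903, 0.02], [0.903, -0.429, -0.006], [0.003, 0.02, -1.0]]
wrist_force: [0.8, -0.3, 0.6]
opening: 0.0878
```

Call:
{"op": "move_arm", "data": {
  "steps": [
    [0,0,0,0.149],
    [0,0,0,0.149],
    [0,0,0,0.149],
    [0,0,0,0.149],
    [0,0,0,0.149],
    [0,0,0,0.149],
    [0,0,0,0.149],
    [0,0,0,0]
  ],
  "hand": 0.35
}}

```text
clock: 26.4
ee_pos: [0.5172, -0.1886, 0.2115]
tcp_rot: [[0.997, 0.077, 0.019], [0.077, -0.997, -0.008], [0.018, 0.01, -1.0]]
wrist_force: [-0.6, 0.5, -0.1]
opening: 0.0312
```

```bash
python3 -c "
from h import *
look(16,[.535,.118,.099],[.5336,-.331,.096])
for c in('top','side'):
  print(cen('clamp_mid',c))
a=cv2.imread('pics/t16.png');b=cv2.imread('pics/s16.png')
cv2.imwrite('pics/c16.png',np.hstack([cv2.resize(a[230:360,240:570],(400,158))[:150],cv2.resize(b[140:290,300:450],(150,150))]) if 0 else np.vstack([cv2.resize(a[240:340,240:560],(800,250)),cv2.resize(b[140:340,200:660],(800,340))]))"
```

```text
B [0.5343 0.1162 0.0976] [264.1 292.9] [320.9 303.3]
A fail 'NoneType' object is not subscriptable
26.5 [ 0.5172 -0.1886  0.2115] [0.1735 0.8299 0.4951]
[]
[(0.72, np.float64(373.2), np.float64(268.3), [355, 245, 389, 288]), (0.64, np.float64(419.9), np.float64(180.1), [409, 165, 429, 193])]
```

View pics/c16.png

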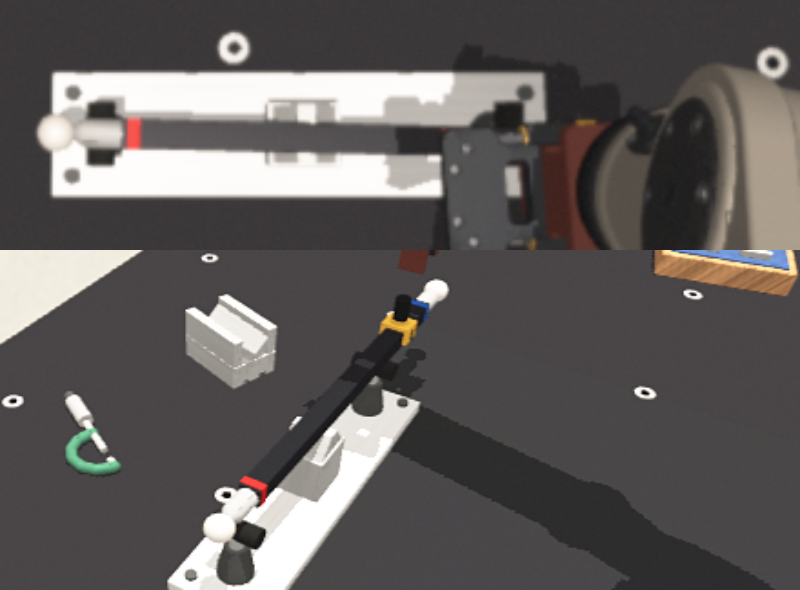

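```bash
python3 -c "
from h import *
for y in(-.21,-.22,-.23,-.24): print(y,proj('side',[.535,y,.108]),proj('side',[.535,y,.145]))
s=ctrl.get_state();print(s['joints'])
a=cv2.imread('pics/t16.png');g=a.mean(2)
for v in(281,282,283,284,302,303,304,305): print(v,g[v,340:382].astype(int))
print(proj('top',[.535,-.049,.09]),proj('top',[.535,-.061,.09]))
b=cv2.imread('pics/s16.png').astype(int);m=(b[:,:,2]>150)&(b[:,:,0]<90)&(b[:,:,1]>110);m[:150]=0;m[230:]=0;v,u=np.nonzero(m[:,400:440]);print(u.mean()+400,v.mean(),u.min()+400,u.max()+400,v.min(),v.max())
"
```

```text
-0.21 [415.28063373 187.68190202] [418.29672678 170.5111503 ]
-0.22 [417.52939188 185.08307923] [420.58866356 167.95979788]
-0.23 [419.74725771 182.5199578 ] [422.84821622 165.44449501]
-0.24 [421.93486344 179.99180705] [425.07606631 162.96448302]
[ 23.66169588  16.29409502 -12.30991567 107.23593088   4.42697671
  55.73317496 -75.90369902]
281 [251 251 251 251 250 243 217 232 236 227 223 222 212 206 206 203 174 163
 168 198 207 206 207 206 206 203 174 164 162 161 162 170 213 223 237 247
 250 251 251 251 251 251]
282 [251 251 251 251 250 238 178 234 242 216 198 194 188 185 185 185 171 168
 177 231 240 240 240 239 240 237 193 170 167 167 167 170 193 205 237 248
 251 251 252 251 251 252]
283 [251 251 251 251 251 238 174 232 241 199 169 165 165 166 166 166 167 167
 180 237 245 246 246 245 246 243 198 170 168 167 168 169 173 185 235 247
 251 252 252 252 252 252]
284 [250 250 250 250 249 235 171 231 242 197 166 163 163 163 163 165 166 167
 181 238 246 246 246 246 246 243 201 171 167 168 168 171 171 182 237 247
 250 251 252 252 252 252]
302 [251 251 251 251 250 237 164 191 235 209 172 162 160 163 163 165 165 165
 179 237 246 246 246 246 241 237 203 166 156 158 159 159 162 167 213 236
 228 240 243 244 244 244]
303 [252 252 252 252 251 240 167 193 238 212 174 163 163 166 165 164 167 167
 176 228 244 247 247 247 247 244 214 178 167 168 168 169 172 179 224 244
 237 248 250 251 251 251]
304 [252 252 252 252 251 242 170 192 239 219 186 174 173 176 175 177 179 177
 184 225 244 247 247 247 247 245 219 186 177 178 179 180 182 190 228 246
 241 250 251 252 252 252]
305 [252 252 252 252 252 249 206 204 242 242 238 229 226 228 227 229 228 229
 231 243 248 248 247 247 247 247 238 229 228 230 227 228 230 236 244 249
 243 250 252 252 252 252]
[362.95357069 296.12209102] [370.08466364 296.32712368]
419.53846153846155 185.06410256410257 408 429 178 195
```

Call:
{"op": "move_arm", "data": {
  "steps": [
    [0,0,0,0.05],
    [0,0,0,0.02],
    [1.0,2.0,0,0],
    [0.6,1.4,0,0],
    [0,0,2,0],
    [0,0,2,0],
    [0,0,0,0]
  ],
  "hand": 0.5
}}

```text
clock: 27.3
ee_pos: [0.5359, -0.2253, 0.1718]
tcp_rot: [[1.0, 0.02, 0.021], [0.02, -1.0, -0.008], [0.021, 0.009, -1.0]]
wrist_force: [-0.3, 1.2, -0.4]
opening: 0.0437
```

```bash
python3 -c "
from h import *
b=ctrl.snapshot('side');cv2.imwrite('pics/c17.png',cv2.resize(b[110:260,340:490],(600,600),interpolation=cv2.INTER_CUBIC));print(ctrl.get_state()['ee_pos'])"
```

```text
[ 0.53661163 -0.22544564  0.17308506]
```

View pics/c17.png

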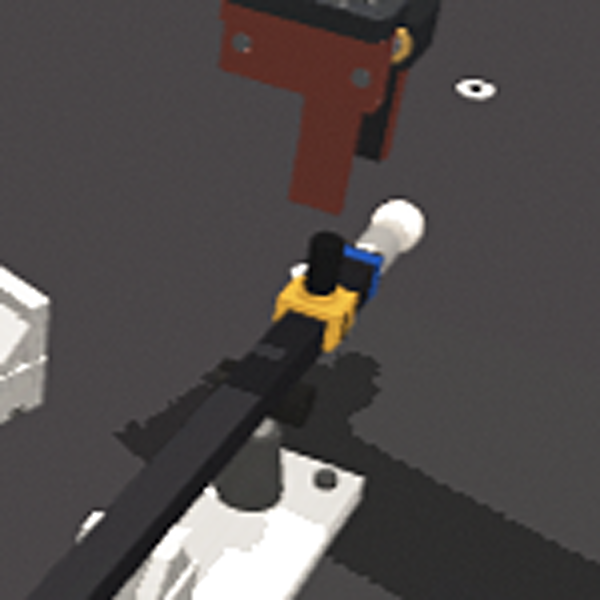

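Call:
{"op": "move_arm", "data": {
  "steps": [
    [-0.2,0,1.5,0.015],
    [-0.1,-0.2,1.5,0],
    [0,0,1.2,0],
    [0,0,0.5,0],
    [0,0,0,0]
  ],
  "hand": 0.5
}}

```text
clock: 27.85
ee_pos: [0.5379, -0.2251, 0.1293]
tcp_rot: [[1.0, 0.006, 0.029], [0.006, -1.0, -0.011], [0.029, 0.011, -1.0]]
wrist_force: [-0.9, -0.0, -0.2]
opening: 0.0442
```

```bash
python3 -c "
from h import *
b=ctrl.snapshot('side');cv2.imwrite('pics/c18.png',cv2.resize(b[110:260,340:490],(600,600),interpolation=cv2.INTER_CUBIC));s=ctrl.get_state();print(s['ee_pos'],s['wrist_force'])"
```

```text
[ 0.5381171  -0.22514598  0.12965857] [-0.63122196 -0.52358219  0.93452223]
```

View pics/c18.png

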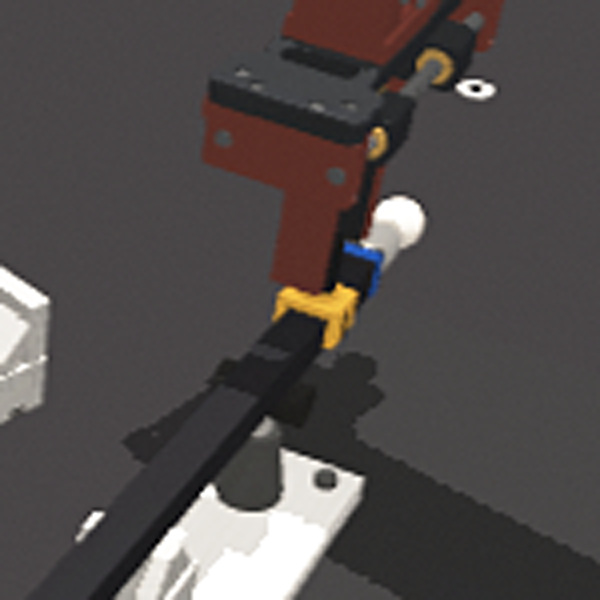

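Call:
{"op": "move_arm", "data": {
  "steps": [
    [-0.2,0,0.1,0],
    [-0.1,0,0,0],
    [0,0,0,0],
    [0,-0.4,0,0],
    [0,-0.8,0,0],
    [0,-0.8,0,0],
    [0,-0.8,0,0],
    [0,-0.8,0,0],
    [0,-0.8,0,0],
    [0,0,0,0]
  ],
  "hand": 0.26
}}

```text
clock: 28.9
ee_pos: [0.5361, -0.1771, 0.1305]
tcp_rot: [[0.999, 0.007, 0.033], [0.007, -1.0, -0.012], [0.033, 0.012, -0.999]]
wrist_force: [0.4, 0.1, -0.6]
opening: 0.0229
```

```bash
python3 -c "
from h import *
look(19,[.535,.118,.099],[.5336,-.331,.096])
b=cv2.imread('pics/s19.png');cv2.imwrite('pics/c19.png',cv2.resize(b[120:320,290:490],(600,600),interpolation=cv2.INTER_CUBIC))"
```

```text
B [0.5331 0.1186 0.1016] [262.2 293.3] [321.3 302.9]
A fail 'NoneType' object is not subscriptable
29.0 [ 0.536  -0.1784  0.1305] [-0.1883 -0.8087 -0.928 ]
```

View pics/c19.png

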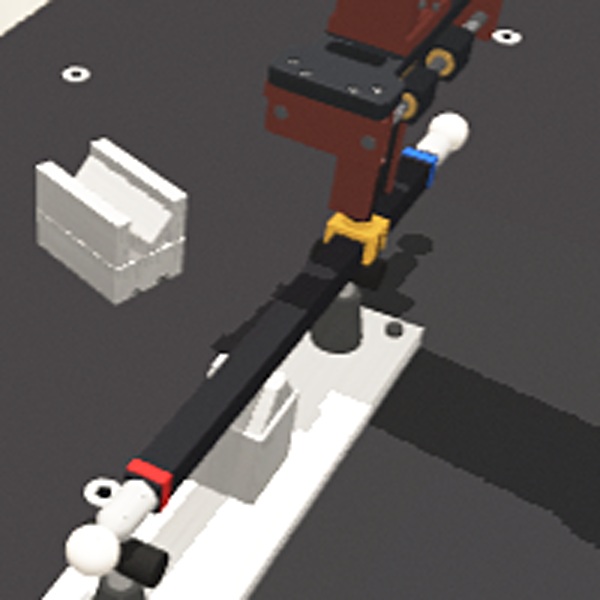

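The clamp follows the fingers and the red end is still up off its jack (about (100,550) against the jack at (140,560)). I'll carry on.

Call:
{"op": "move_arm", "data": {
  "steps": [
    [0,-0.8,0.05,0],
    [0,-0.8,0.05,0],
    [0,-0.8,0.05,0],
    [0,-0.8,0.05,0],
    [0,-0.8,0.05,0],
    [0,-0.8,0.05,0],
    [0,-0.8,0.05,0],
    [0,-0.8,0.05,0],
    [0,-0.8,0.05,0],
    [0,-0.8,0.05,0]
  ]
}}

```text
clock: 30.0
ee_pos: [0.5359, -0.0935, 0.124]
tcp_rot: [[0.999, 0.003, 0.034], [0.003, -1.0, -0.014], [0.034, 0.014, -0.999]]
wrist_force: [-0.0, -1.0, 1.1]
opening: 0.023
```

Call:
{"op": "move_arm", "data": {
  "steps": [
    [0,-0.6,0.05,0],
    [0,-0.6,0.05,0],
    [0,-0.6,0,0],
    [0,-0.6,0,0],
    [0,-0.4,0,0],
    [0,0,0,0]
  ]
}}

```text
clock: 30.6
ee_pos: [0.5357, -0.0616, 0.1223]
tcp_rot: [[0.999, 0.005, 0.033], [0.005, -1.0, -0.013], [0.033, 0.013, -0.999]]
wrist_force: [0.0, -0.3, -0.1]
opening: 0.0226
```

```bash
python3 -c "
from h import *
look(20,[.535,.118,.099],[.5336,-.331,.096])"
```

```text
B [0.534  0.1185 0.0985] [262.6 292.9] [320.6 304.1]
A [ 0.5369 -0.3333  0.0942] [532.7 298.7] [439.9 163.7]
mid [ 0.5354 -0.1074  0.0963] u [-0.0064  0.9999  0.0095]
30.7 [ 0.5357 -0.0622  0.1223] [-1.2869  0.2491  0.3609]
```

Call:
{"op": "move_arm", "data": {
  "steps": [
    [0,-0.5,0,0],
    [0,-0.5,0,0],
    [0,-0.4,0,0],
    [0,-0.2,0,0],
    [0,0,0,0],
    [0,0,0,0]
  ]
}}

```text
clock: 31.3
ee_pos: [0.5355, -0.0457, 0.122]
tcp_rot: [[0.999, 0.003, 0.033], [0.003, -1.0, -0.014], [0.033, 0.014, -0.999]]
wrist_force: [-0.2, -0.8, -0.5]
opening: 0.0229
```

```bash
python3 -c "
from h import *
look(21,[.535,.118,.099],[.5336,-.331,.096])"
```

```text
B [0.5337 0.1184 0.0978] [262.6 292.9] [320.9 304.4]
A [ 0.5347 -0.3326  0.0953] [532.3 299.4] [441.4 163.7]
mid [ 0.5342 -0.1071  0.0965] u [-0.0022  1.      0.0056]
31.4 [ 0.5355 -0.0458  0.122 ] [-0.3826 -0.4833 -0.2072]
```

Call:
{"op": "move_arm", "data": {
  "steps": [
    [0,0.2,0,0],
    [0,0,0,0],
    [0,0,0,0],
    [0,0,-3,0],
    [0,0,-4,0],
    [0,4,-4,0],
    [0,5,0,0],
    [0,5,0,0],
    [0,5,0,0],
    [0,5,0,0]
  ],
  "hand": 0.5
}}

```text
clock: 32.4
ee_pos: [0.5362, -0.278, 0.2365]
tcp_rot: [[0.999, 0.02, 0.036], [0.021, -1.0, -0.011], [0.036, 0.012, -0.999]]
wrist_force: [0.9, -0.5, 0.2]
opening: 0.0436
```

```bash
cat >> h.py <<'E'
def clampoff(k):
    a=cv2.imread(f"pics/t{k}.png").astype(int);m=((a[:,:,2]>130)&(a[:,:,0]<90)&(a[:,:,1]>90));m[:275]=0;m[315:]=0;m[:,:330]=0;m[:,:][:,400:]=0
    v,u=np.nonzero(m);print("clamp px",(u.min()+u.max())/2,u.min(),u.max(),v.min(),v.max())
    for f in((u.min()+u.max())/2,): print("clamp y",atz("top",f,(v.min()+v.max())/2,.1155),"land y",atz("top",362.4,293,.09))
E
python3 -c "
from h import *
look(22,[.535,.118,.099],[.5336,-.331,.096]);clampoff(22)
a=cv2.imread('pics/t22.png');b=cv2.imread('pics/s22.png')
cv2.imwrite('pics/c22.png',np.vstack([cv2.resize(a[250:340,240:480],(800,300),interpolation=cv2.INTER_CUBIC),cv2.resize(b[215:315,290:550],(800,300),interpolation=cv2.INTER_CUBIC)]))"
```

```text
B [0.5337 0.1184 0.0985] [262.6 292.9] [320.9 304.1]
A fail 'NoneType' object is not subscriptable
32.5 [ 0.5343 -0.2849  0.236 ] [-1.2601 -0.7195  0.2419]
clamp px 363.5 356 371 287 301
clamp y [ 0.5385 -0.0478  0.1155] land y [ 0.5402 -0.048   0.09  ]
```

View pics/c22.png

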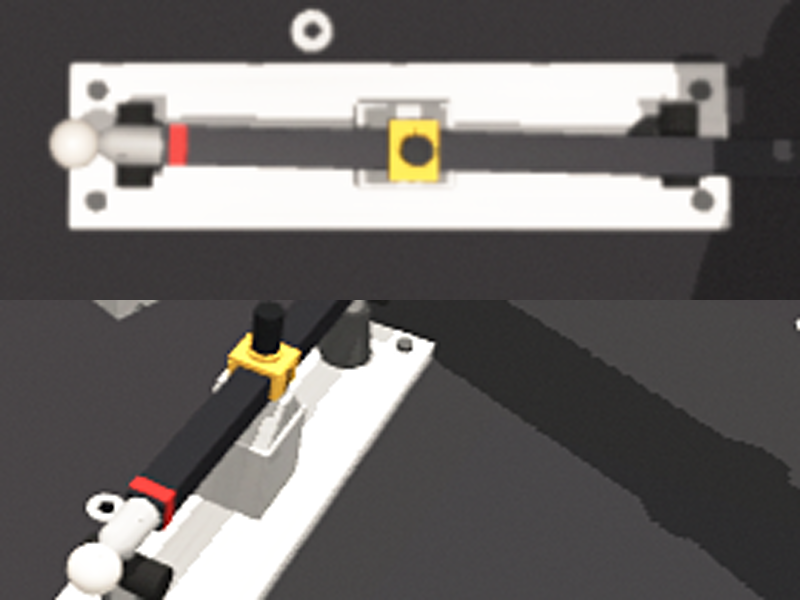

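The clamp sits over the land: column 363.5 gives y = -47.8 mm, against about -48 mm for the land. The red end is up. I'll let it stand for a second with the arm away and check again.

Call:
{"op": "move_arm", "data": {
  "steps": [
    [0,3,-3,0],
    [0,3,0,0],
    [0,3,0,0],
    [0,3,0,0],
    [0,0,0,0],
    [0,0,0,0],
    [0,0,0,0],
    [0,0,0,0],
    [0,0,0,0],
    [0,0,0,0]
  ]
}}

```text
clock: 33.5
ee_pos: [0.535, -0.4022, 0.2671]
tcp_rot: [[0.999, 0.014, 0.033], [0.014, -1.0, -0.01], [0.033, 0.011, -0.999]]
wrist_force: [0.6, 0.9, 0.2]
opening: 0.044
```

```bash
python3 -c "
from h import *
look(23,[.535,.118,.099],[.5336,-.331,.096]);clampoff(23);s=ctrl.get_state();print(abs(s['qd']).max())"
```

```text
B [0.5342 0.1186 0.0984] [262.6 292.9] [320.2 304.1]
A [ 0.5364 -0.331   0.0981] [532.3 299.1] [439.9 162.6]
mid [ 0.5353 -0.1062  0.0982] u [-0.005   1.      0.0007]
33.6 [ 0.535  -0.4024  0.2671] [0.1689 0.7616 0.5645]
clamp px 363.5 356 371 287 301
clamp y [ 0.5385 -0.0478  0.1155] land y [ 0.5402 -0.048   0.09  ]
0.3496663759211706
```

Both balls are at the same height (98.4 and 98.1 mm), nothing is moving, and the clamp is centred, so I'm handing in.

```bash
python3 -c "
from bench import ctrl
print(ctrl.close_job())"
```

```text
the job is handed in; nothing more can be done
None
```

The bar is balancing on the knife-edge alone with the yellow clamp centred over it, and I handed the job in at about 34 s; no verdict is reported.

- **Finding the balance point:** I gripped the tube at 4 N and slid it towards its blue end in steps of about 6–11 mm, letting go after each one to see whether it levelled. The red end rose off its jack with the knife-edge about 54 mm from the bar's middle. I slid it about 4 mm further, to 58 mm, to bring the balance point well onto the land.
- **Marking it:** I pushed the clamp by its spigot along the bar to the knife-edge, and the bar stayed balanced.
- **Last checks, with the arm well clear:**
  - The ball ends were at 98.4 and 98.1 mm, a tilt of about 0.001 rad.
  - The clamp was at y = -47.8 mm, against -48.0 mm for the land. Both come from the top camera, so I trust this to about 1–2 mm.
  - The clamp read the same about 1 s apart, and so did the red ball. The blue ball could not be read in the first of those two looks.
- **A check that disagreed:** with the bar let go after that last slide, two pictures read a tilt of about 0.015 rad. I put this down to noise in locating the blue ball, because the closer crop looked level and later readings came down to 0.001.

I did not touch the ball ends or the other gauges. Wrist-force readings stayed below 4 N.

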